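# Sweep the square beads into the tray's trough

### The job

With closed fingers, sweep the three square beads across the deck of the orange bead tray and over its edge, so that all three drop into the sunken trough along the tray's far side. Push them only, do not pick any of them up. Leave the round bead where it lies, and do not disturb the jar, the glass dish, the wooden gauge block or the pliers.

Things in the scene. Friction and masses are not known exactly. Their poses are not given: they have to be found in the camera images.
- tray: Orange hard-silicone bead tray, fixed, 220 (its x) x 240 (y) mm, walls 5 mm thick, 32 mm high. Origin on the table, z up. Its flat deck, 22 mm above the table, spans x = -100 to +55 mm, y = -115 to +115 mm. At x = +55 mm it ends, without a lip, in a 18 mm step down into a trough along the whole +x side (the side farther from the robot).
- trough (a point): Middle of the trough's floor, at x = +82.5 mm, y = 0, z = 4 mm in the tray's frame. The trough runs along the tray's y, 55 mm wide (x = +55 to +110 mm), 230 mm long, floor 4 mm above the table and marked with fine dark lines along its length (not felt).
- square1_center (a point): Middle of square bead 1: loose stone tablet 24 x 24 mm, 12 mm thick, about 20 g, small dark hole mark on top. It starts flat on the deck, this point 6 mm above the deck; x and y along its sides, z up. The three squares are alike. The four beads lie in four lanes about 54 mm apart along the tray's y, middles at x = -42 to +6 mm in the tray's frame.
- square2_center (a point): Middle of square bead 2: loose stone tablet 24 x 24 mm, 12 mm thick, about 20 g, small dark hole mark on top. It starts flat on the deck, this point 6 mm above the deck; x and y along its sides, z up. The three squares are alike. The four beads lie in four lanes about 54 mm apart along the tray's y, middles at x = -42 to +6 mm in the tray's frame.
- square3_center (a point): Middle of square bead 3: loose stone tablet 24 x 24 mm, 12 mm thick, about 20 g, small dark hole mark on top. It starts flat on the deck, this point 6 mm above the deck; x and y along its sides, z up. The three squares are alike. The four beads lie in four lanes about 54 mm apart along the tray's y, middles at x = -42 to +6 mm in the tray's frame.
- round: The one round bead, a loose stone disc of the same stone, 28 mm diameter and 12 mm thick, lying flat on the deck in one of the four lanes. Origin in the middle of its underside. It stays where it is.
- jar: Bystander: lidded stoneware jar, 82 mm diameter, 95 mm high, loose, on the table beside the tray's +y side. Origin in the middle of its underside.
- votive: Bystander: small empty glass dish, 62 mm diameter, 45 mm high, loose, on the table beyond the tray's +x side. Origin in the middle of its underside.
- gauge: Bystander: wooden bead gauge block, 35 x 80 mm (its y), 22 mm high, loose, on the table beyond the tray's +x side. Origin in the middle of its underside.
- pliers: Bystander: steel crimping pliers lying flat, 130 mm long along their x (jaws at +x), 44 mm wide, 10 mm high, loose, on the table beside the tray's -y side. Origin under the pivot, 38 mm from the jaw tips.
Not all that is in view belongs to the job. Leave any pink or purple look-alike of the part that bears square2_center alone.

How it is judged (in metres and radians):
At the end, for the whole second after the job is handed in: All three square beads lie at rest down in the trough: middles 58 to 110 mm along the tray's x, between its end walls, under 24 mm above the table, slower than 20 mm/s. The round bead is within 10 mm, and the jar, dish, gauge block and pliers within 15 mm, of their starts (x of square1_center in the frame of tray between 0.058 and 0.11 m and y of square1_center in the frame of tray between -0.116 and 0.116 m and z of each of square1_center, square2_center, square3_center in the frame of tray below 0.024 m and linear speed of each of square1, square2, square3 below 0.02 m/s and x of square2_center in the frame of tray between 0.058 and 0.11 m and y of square2_center in the frame of tray between -0.116 and 0.116 m and x of square3_center in the frame of tray between 0.058 and 0.11 m and y of square3_center in the frame of tray between -0.116 and 0.116 m and distance of round from where it was at the start of the episode below 0.01 m and distance of each of jar, votive, gauge, pliers from where it was at the start of the episode below 0.015 m); the robot touches nothing.
It fails at once if a square bead is lifted: its middle rises more than 10 mm above its height when lying on the deck (z of any of square1_center, square2_center, square3_center in the frame of tray above 0.038 m).
It fails at once if the round bead is moved by more than 10 mm (distance of round from where it was at the start of the episode above 0.01 m).
It fails at once if the jar, glass dish, gauge block or pliers are moved by more than 15 mm (distance of any of jar, votive, gauge, pliers from where it was at the start of the episode above 0.015 m).
It also fails if it takes over 54 s, if anything falls off the work surface, if the arm or the gripper's body presses on something with over 40 N, if the wrist force passes 120 N, or if a joint passes its speed limit or range.

### The arm

A 6-joint arm with a two-finger parallel gripper is mounted at the origin on the work surface. World frame = base frame: x ahead of the robot, y to its left, z up, the work surface at z = 0. Lengths are in m, angles in degrees, forces in N, time in s.
With the tool pointing down it reaches from about 0.375 to 0.9 m from the base axis. Payload 3.1 kg.
Tool frame: the origin (TCP) lies at the very end of the fingers, on their centre line; the grasp point (between the pads) lies 19 mm behind it; z points along the fingers, y is the line along which they close (so a half turn about z gives the same grasp; the last joint's range is limited). The gripper opens to 87 mm and grips with 3 to 60 N. Pads are 19 mm wide; open, the fingers measure 117 mm over their backs; the gripper's body (75 mm by 190 mm) begins 51 mm behind the grasp point.
Start: joints at [65.002, 30.224, 82.088, -0, 67.689, -10.227], TCP at [0.159, 0.604, 0.223] pointing down, gripper open.
Joint ranges: [-176.69, 176.69], [-43.24, 126.21], [12.49, 139.97], [-82, 262], [0, 151.66], [-163.58, 163.58]. Speed limits (degrees/s): [159.86, 159.86, 180, 180, 180, 180].

### API

Orientations are given as a 3x3 rotation matrix whose columns are the frame's x, y, z axes.
In Python, from rig import readout, viewer, ticket gives the robot as it stands.
- The arm moves only by the tool send_rows, never from a script. Its argument "moves" is a list of rows, each a list of 6 numbers: the shift along the tool's x, y, z in units of 250 mm (1.0 is 250 mm), then the turn, a rotation vector about the tool's x, y, z in units of 90 degrees (1.0 is 90 degrees). A call has 1 to 12 rows; each row is the pose to reach, as a shift and turn from the pose commanded when the call began, along the tool's axes at that moment; what a row does not reach only later rows make up. A row lasts 1/10 s, in which the tool goes at most 50 mm and 8.59 degrees, less where a joint would pass 70% of its speed; a pose out of reach is approached as far as the arm can. A call with a number of a shift or a turn outside -1 to 1 is refused whole. A call with a gripper value outside its range is refused whole. "grip" is the opening, from 0 (shut) to 1 (fully open), set as the call begins (left out, the last holds). The fingers move at their own pace and stop on an object; the grip force is fixed at half the most. Time passes only in rows, so rows that repeat a pose let the fingers close. It gives the time, the measured TCP pose, the force, the opening and the grip force at its end, in the units of the state.
- readout.read_state(): the state, without advancing time (a new reading comes with each control period).
- viewer.capture(name): name is "side" or "top"; returns (picture, depth): 420x560x3 uint8, red, green, blue; 420x560 float32, m along the optical axis (not along the pixel's ray), 0 where there is no reading.
- viewer.camera_info(name): a dict with "fx", "fy", "cx", "cy" (pixels), "R" (3x3) and "t" (3): a world point X has camera coordinates R X + t. Camera axes: x right, y down, z forward; pixel columns grow to the right and rows downward; lengths in m; the calibration is good to about 2 mm. A picture is of the moment at which its call begins. camera_info takes no time and is no camera call.
- ticket.hand_in(): hands the job in; it is judged then, once.
The state is a dict: "time_s": time; "joint_positions": joint angles; "qvel": joint speeds; "tau": joint torques, N m; "position": TCP position; "tcp_rot": TCP orientation; "force": force on the tool from outside, world axes, zero at the start; "moment": the same for the moment, N m; "opening": opening from 0.0 (shut) to 1.0 (fully open); "grasp_force": force on a finger pad.
Only numpy, scipy, OpenCV 4.12 (cv2) and the standard library are available. Lean on these libraries where they do the work, as an engineer would, in place of code of your own. Each camera call takes 0.05 s, during which the arm holds its last target. There are 200 camera calls.

## Working session

There is one attempt and no reset: what is moved stays moved. The work goes in short steps, Python scripts to look and compute and a tool call to move; the robot and the scene stay as the last step left them, time stands still between calls to the robot, and variables do not carry over. Pictures are saved under pics/ and viewed, at most 10 in all, crops included, and the job is handed in when it is done.

Besides the shell and the picture viewer there is one more tool, called after "Emit:" by a JSON object that holds its "op" and its "data", one argument or row to a line. send_rows: Moves the arm, as the interface text tells. Shifts and turns lie within -1 to 1; 1 stands for 250 mm of shift or 90 degrees of turn. Its arguments: {"type":"object","properties":{"moves":{"type":"array"},"grip":{"type":"number"}},"required":["moves"]}

```bash
mkdir -p pics
cat > h.py <<'E'
import numpy as np, cv2
from rig import readout, viewer, ticket
def grab(n):
    im,d=viewer.capture(n); return im,d,viewer.camera_info(n)
def pts(d,c):
    v,u=np.indices(d.shape); X=np.stack([(u-c['cx'])/c['fx']*d,(v-c['cy'])/c['fy']*d,d],-1)
    return (X-np.array(c['t']))@np.array(c['R'])
def save(n,im): cv2.imwrite('pics/'+n,im[...,::-1])
E
python3 - <<'E'
from h import *
for n in('top','side'):
    im,d,c=grab(n); np.savez(n+'.npz',im=im,P=pts(d,c),d=d); save(n+'0.png',im)
s=readout.read_state(); print(s['position'],s['tcp_rot'],s['opening'],s['force'])
E
```

```text
[0.15900788 0.60374106 0.22166045] [[-9.66954357e-01  2.54948143e-01 -8.45904196e-04]
 [ 2.54949285e-01  9.66952796e-01 -1.77566860e-03]
 [ 3.65246016e-04 -1.93265316e-03 -9.99998066e-01]] 1.0005254720843448 [ 0.20994102  0.1597725  -0.72646837]
```

View pics/top0.png

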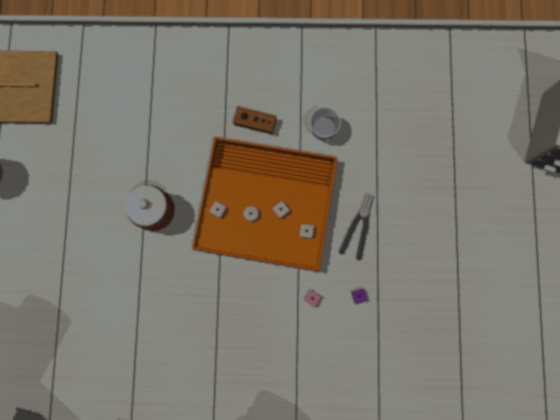

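View pics/side0.png

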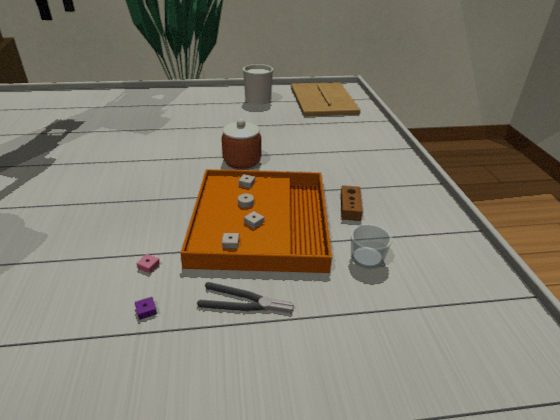

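The top view shows white squares at (218,210), (281,210) and (307,231), and the round bead at (251,213). The pink (313,298) and purple (359,296) tablets are look-alikes lying off the tray. The white tablets on the deck fit the description, and I'll confirm them in one enlarged crop.

```bash
cat >> h.py <<'E'
def tray(im,P):
    hsv=cv2.cvtColor(im,cv2.COLOR_RGB2HSV)
    m=cv2.inRange(hsv,(3,180,60),(18,255,255))
    n,l,st,_=cv2.connectedComponentsWithStats(m); m=l==1+np.argmax(st[1:,4])
    return m
def beads(im,P,m):
    hull=np.zeros(m.shape,np.uint8); h=cv2.convexHull(np.argwhere(m)[:,::-1].astype(np.int32)); cv2.fillPoly(hull,[h],1)
    w=((hull>0)&(cv2.cvtColor(im,cv2.COLOR_RGB2HSV)[...,1]<120)&(im.max(-1)>90)).astype(np.uint8)
    n,l,st,c=cv2.connectedComponentsWithStats(w)
    return [(c[i],P[l==i]) for i in range(1,n) if st[i,4]>40]
def show(n,im,P,T):
    m=tray(im,P)
    for c,p in beads(im,P,m):
        r=cv2.minAreaRect(p[:,:2].astype(np.float32)*1000); ctr=np.array(r[0])/1000
        print(n,c.round(0),'world',ctr.round(4),'med',np.median(p,0).round(4),'size',np.round(r[1],1),'ang',round(r[2],1),
          'tray',(T[0].T@(ctr-T[1])).round(4) if T else '')
E
python3 - <<'E'
from h import *
for n in('top','side'):
    f=np.load(n+'.npz'); im,P=f['im'],f['P']; m=tray(im,P)
    q=P[m]; print(n,np.percentile(q[:,2],[1,10,50,90,99]).round(4))
    q=q[(q[:,2]>.027)&(q[:,2]<.037)]
    r=cv2.minAreaRect(q[:,:2].astype(np.float32)*1000); print('rim',len(q),np.round(r[0],1),np.round(r[1],1),r[2]); print(cv2.boxPoints(r).round(1).tolist())
    show(n,im,P,None)
    if n=='top': a=cv2.resize(im[120:310,180:390],None,fx=3.5,fy=3.5*0.9,interpolation=2); save('crop.png',a[:600])
    # bystanders
    z=P[...,2]; b=((z>.006)&(z<.15)&(f['d']>0)&~cv2.dilate(m.astype(np.uint8),np.ones((5,5))).astype(bool)&(P[...,0]>.3)&(P[...,0]<1)&(abs(P[...,1])<.45)).astype(np.uint8)
    k,l,st,c=cv2.connectedComponentsWithStats(b)
    for i in range(1,k):
        if st[i,4]>40: p=P[l==i]; print('  obj',c[i].round(),p.min(0).round(3),p.max(0).round(3))
E
```

```text
top [0.0005 0.0033 0.0209 0.0248 0.0335]
rim 850 [567.2  63.7] [236.1 217.1] 81.32417297363281
[[442.1000061035156, -36.599998474121094], [656.7000122070312, -69.4000015258789], [692.2999877929688, 164.0], [477.70001220703125, 196.6999969482422]]
top [217. 209.] world [0.486  0.0872] med [0.5524 0.1532 0.0332] size [221.8  28.6] ang 44.4 tray 
top [280. 209.] world [0.5566 0.0348] med [0.5549 0.0353 0.0331] size [27.2 26.4] ang 41.1 tray 
top [250. 213.] world [0.547  0.0915] med [0.5462 0.091  0.033 ] size [29.5 28.5] ang 53.1 tray 
top [306. 231.] world [ 0.5158 -0.0145] med [ 0.5141 -0.0137  0.0334] size [26.5 26.8] ang 82.8 tray 
  obj [305.  22.] [ 0.933 -0.45   0.006] [0.95  0.45  0.025]
  obj [255. 120.] [0.708 0.047 0.006] [0.759 0.132 0.027]
  obj [325. 121.] [ 0.691 -0.075  0.006] [ 0.752 -0.016  0.049]
  obj [544. 144.] [ 0.651 -0.45   0.006] [ 0.716 -0.433  0.132]
  obj [150. 208.] [0.51  0.236 0.012] [0.592 0.315 0.097]
  obj [359. 227.] [ 0.464 -0.14   0.006] [ 0.592 -0.077  0.016]
  obj [217. 209.] [0.54  0.142 0.029] [0.564 0.165 0.038]
  obj [280. 209.] [0.542 0.022 
[... 881 characters left out ...]
ze [40.4 25. ] ang 87.0 tray 
  obj [484. 223.] [ 0.937 -0.195  0.006] [0.952 0.45  0.021]
  obj [242. 144.] [0.514 0.236 0.006] [0.594 0.309 0.096]
  obj [246. 181.] [0.544 0.137 0.027] [0.565 0.158 0.036]
  obj [351. 202.] [0.711 0.047 0.006] [0.761 0.131 0.025]
  obj [245. 200.] [0.538 0.077 0.027] [0.557 0.098 0.036]
  obj [254. 219.] [0.545 0.019 0.028] [0.568 0.041 0.036]
  obj [370. 244.] [ 0.695 -0.077  0.006] [ 0.756 -0.013  0.047]
  obj [230. 240.] [ 0.507 -0.027  0.026] [ 0.526 -0.007  0.036]
  obj [148. 262.] [ 0.379 -0.044  0.006] [ 0.41  -0.012  0.015]
  obj [245. 299.] [ 0.467 -0.141  0.006] [ 0.595 -0.078  0.013]
  obj [145. 306.] [ 0.387 -0.129  0.006] [ 0.415 -0.1    0.015]
```

View pics/crop.png

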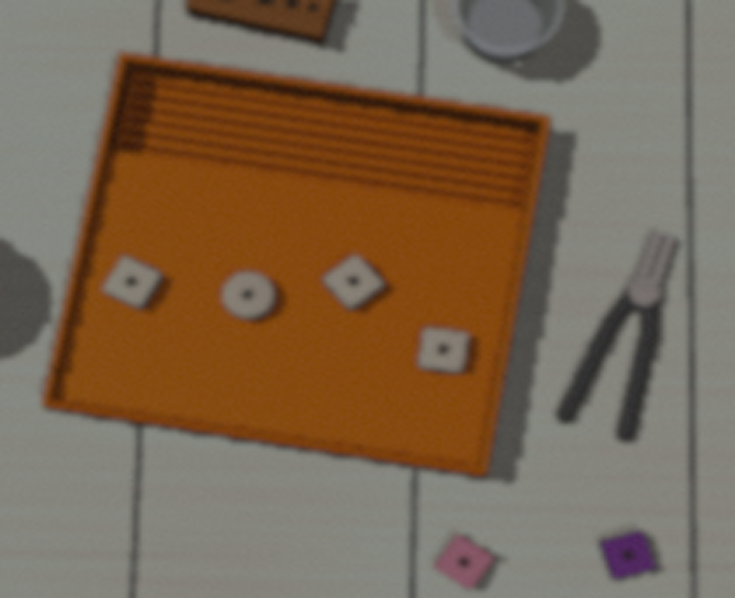

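The crop confirms it: three white squares on the deck, the round bead second from the left, and the pink and purple look-alikes on the table outside the tray. I'll write a helper that turns tray-frame targets into row units.

```bash
cat >> h.py <<'E'
from scipy.spatial.transform import Rotation as Ro
ex=np.array([np.cos(np.radians(-8.65)),np.sin(np.radians(-8.65))]); ey=np.array([-ex[1],ex[0]])
T=(np.stack([ex,ey],1),np.array([.5685,.0635])-.005*ex)
def to(x,y,z,yaw=0):  # tray-frame target, yaw deg about world z from wide stance
    s=readout.read_state(); R0=np.array(s['tcp_rot']); p=T[0]@[x,y]+T[1]
    Rt=Ro.from_euler('z',yaw,degrees=True).as_matrix()@np.array([[-ex[0],ey[0],0],[-ex[1],ey[1],0],[0,0,-1]])
    d=R0.T@(np.r_[p,z]-s['position']); print((d/.25).round(4),(Ro.from_matrix(R0.T@Rt).as_rotvec(degrees=True)/90).round(4))
def where():
    s=readout.read_state(); p=np.array(s['position']); print(s['time_s'],'tray',(T[0].T@(p[:2]-T[1])).round(4),p[2].round(4),np.round(s['force'],1))
E
python3 - <<'E'
from h import *
for n in('top','side'):
    f=np.load(n+'.npz'); show(n,f['im'],f['P'],T)
to(-.075,-.085,.12)
E
```

```text
top [217. 209.] world [0.486  0.0872] med [0.5524 0.1532 0.0332] size [221.8  28.6] ang 44.4 tray [-0.0801  0.011 ]
top [280. 209.] world [0.5566 0.0348] med [0.5549 0.0353 0.0331] size [27.2 26.4] ang 41.1 tray [-0.0024 -0.0302]
top [250. 213.] world [0.547  0.0915] med [0.5462 0.091  0.033 ] size [29.5 28.5] ang 53.1 tray [-0.0204  0.0244]
top [306. 231.] world [ 0.5158 -0.0145] med [ 0.5141 -0.0137  0.0334] size [26.5 26.8] ang 82.8 tray [-0.0354 -0.0851]
side [246. 178.] world [0.5504 0.1598] med [0.5544 0.1522 0.0343] size [29.  42.9] ang 34.3 tray [-0.0274  0.0925]
side [245. 198.] world [0.5484 0.0959] med [0.5479 0.0893 0.0344] size [36.6 25.8] ang 87.2 tray [-0.0197  0.0291]
side [253. 217.] world [0.5541 0.0399] med [0.5566 0.0338 0.0343] size [26.1 38.3] ang 33.2 tray [-0.0057 -0.0255]
side [230. 238.] world [ 0.517  -0.0063] med [ 0.5169 -0.0152  0.0342] size [40.4 25. ] ang 87.0 tray [-0.0354 -0.0768]
[-1.853  -2.0433  0.4099] [-0.0012 -0.0003 -0.068 ]
```

Emit:
{"op": "send_rows", "data": {
  "moves": [
    [-0.3,-0.34,0,0,0,0],
    [-0.62,-0.68,0,0,0,0],
    [-0.93,-1,0,0,0,0],
    [-0.93,-1,0,0,0,0],
    [-0.93,-1,0,0,0,0],
    [-0.93,-1,0,0,0,0],
    [-0.93,-1,0,0,0,0],
    [-0.93,-1,0,0,0,0],
    [-0.93,-1,0,0,0,0],
    [-0.93,-1,0,0,0,0]
  ],
  "grip": 0
}}

```text
time_s: 1.1
position: [0.32, 0.3039, 0.2225]
tcp_rot: [[-0.967, 0.254, -0.0], [0.254, 0.967, 0.0], [0.0, 0.0, -1.0]]
force: [-0.0, -0.1, 0.7]
opening: 0.174
grasp_force: 0.0
```

Emit:
{"op": "send_rows", "data": {
  "moves": [
    [-0.92,-1,0.2,0,0,-0.068],
    [-0.92,-1,0.2,0,0,-0.068],
    [-0.92,-1,0.2,0,0,-0.068],
    [-0.92,-1,0.2,0,0,-0.068],
    [-0.92,-1,0.2,0,0,-0.068],
    [-0.92,-1,0.2,0,0,-0.068],
    [-0.92,-1,0.2,0,0,-0.068],
    [-0.92,-1,0.2,0,0,-0.068],
    [-0.92,-1,0.2,0,0,-0.068],
    [-0.92,-1,0.2,0,0,-0.068],
    [-0.92,-1,0.2,0,0,-0.068]
  ]
}}

```text
time_s: 2.2
position: [0.4781, 0.0049, 0.1726]
tcp_rot: [[-0.989, 0.147, -0.001], [0.147, 0.989, 0.0], [0.001, 0.0, -1.0]]
force: [0.5, 0.4, 1.0]
opening: 0.007
grasp_force: 0.0
```

```bash
python3 -c "
from h import *
where(); print(readout.read_state()['opening']); to(-.075,-.085,.029); to(.05,-.085,.029)"
```

```text
2.2 tray [-0.0755 -0.0715] 0.1726 [0.5 0.4 1. ]
0.006907679095344063
[-0.0023 -0.0541  0.5745] [ 0.0002 -0.0005  0.0019]
[-0.5023 -0.0556  0.5741] [ 0.0002 -0.0005  0.0019]
```

Emit:
{"op": "send_rows", "data": {
  "moves": [
    [0,-0.054,0.2,0,0,0],
    [0,-0.054,0.36,0,0,0],
    [0,-0.054,0.46,0,0,0],
    [0,-0.054,0.53,0,0,0],
    [0,-0.054,0.574,0,0,0],
    [0,-0.054,0.574,0,0,0],
    [0,-0.054,0.574,0,0,0]
  ]
}}

```text
time_s: 2.9
position: [0.4773, -0.0099, 0.0296]
tcp_rot: [[-0.989, 0.149, 0.001], [0.149, 0.989, -0.0], [-0.001, -0.0, -1.0]]
force: [-0.3, 0.1, 0.3]
opening: 0.006
grasp_force: 0.0
```

Emit:
{"op": "send_rows", "data": {
  "moves": [
    [-0.03,0,0,0,0,0],
    [-0.06,0,0,0,0,0],
    [-0.09,0,0,0,0,0],
    [-0.12,0,0,0,0,0],
    [-0.15,0,0,0,0,0],
    [-0.18,0,0,0,0,0],
    [-0.21,0,0,0,0,0],
    [-0.24,0,0,0,0,0],
    [-0.27,0,0,0,0,0]
  ]
}}

```text
time_s: 3.8
position: [0.5443, -0.0206, 0.029]
tcp_rot: [[-0.989, 0.15, -0.0], [0.15, 0.989, 0.0], [0.0, 0.0, -1.0]]
force: [0.2, 0.8, 0.3]
opening: 0.006
grasp_force: 0.1
```

Emit:
{"op": "send_rows", "data": {
  "moves": [
    [-0.03,0,0,0,0,0],
    [-0.06,0,0,0,0,0],
    [-0.09,0,0,0,0,0],
    [-0.12,0,0,0,0,0],
    [-0.15,0,0,0,0,0],
    [-0.18,0,0,0,0,0],
    [-0.21,0,0,0,0,0],
    [-0.235,0,0,0,0,0],
    [-0.235,0,0,0,0,0],
    [-0.2,0,0,0,0,0],
    [-0.1,0,0,0,0,0]
  ]
}}

```text
time_s: 4.9
position: [0.5698, -0.0248, 0.0292]
tcp_rot: [[-0.989, 0.15, 0.003], [0.15, 0.989, -0.001], [-0.004, -0.0, -1.0]]
force: [-1.0, 0.8, 0.3]
opening: 0.004
grasp_force: 0.0
```

Emit:
{"op": "send_rows", "data": {
  "moves": [
    [0,0,-0.15,0,0,0],
    [0,0,-0.3,0,0,0],
    [0.1,0.1,-0.3,0,0,0],
    [0.22,0.22,-0.3,0,0,0],
    [0.22,0.22,-0.3,0,0,0],
    [0.22,0.22,-0.3,0,0,0]
  ]
}}

```text
time_s: 5.5
position: [0.5206, 0.0392, 0.1041]
tcp_rot: [[-0.989, 0.149, -0.001], [0.149, 0.989, 0.0], [0.001, -0.0, -1.0]]
force: [0.7, -0.4, -0.3]
opening: 0.006
grasp_force: 0.0
```

```bash
python3 -c "
from h import *
where(); to(-.043,-.031,.029)
im,d,c=grab('side'); save('side1.png',cv2.resize(im[150:290,150:350],None,fx=3,fy=3)); show('side',im,pts(d,c),T)"
```

```text
5.5 tray [-0.0387 -0.0312] 0.1041 [ 0.7 -0.4 -0.3]
[0.0168 0.0009 0.3006] [-0.0001 -0.0009  0.0012]
side [247. 178.] world [ 0.5393 -0.163 ] med [0.5543 0.1525 0.0343] size [695.   27.9] ang 87.2 tray [ 0.0102 -0.2283]
side [245. 198.] world [0.5484 0.0958] med [0.5474 0.0891 0.0344] size [39.4 25.8] ang 86.9 tray [-0.0198  0.0289]
side [254. 217.] world [0.5544 0.0406] med [0.5582 0.0333 0.0342] size [24.7 37.7] ang 32.0 tray [-0.0055 -0.0248]
side [310. 249.] world [ 0.6367 -0.0363] med [ 0.6367 -0.0326  0.0162] size [51.6 23.9] ang 79.5 tray [ 0.0875 -0.0884]
```

View pics/side1.png

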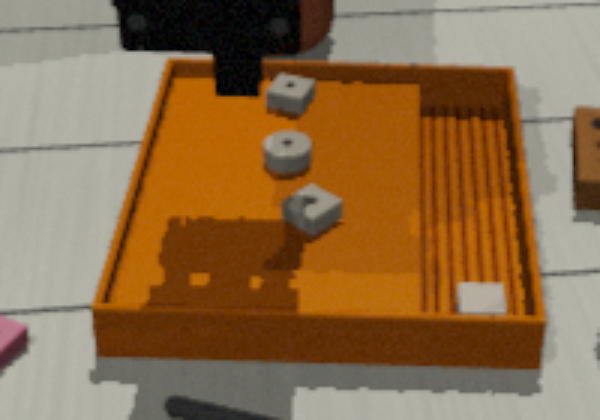

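Square 3 is flat in the trough (crop 480,298) and the other beads haven't moved. Next is square 2.

Emit:
{"op": "send_rows", "data": {
  "moves": [
    [0.02,0,0.12,0,0,0],
    [0.02,0,0.22,0,0,0],
    [0.02,0,0.3,0,0,0],
    [0.02,0,0.3,0,0,0],
    [0,0,0.3,0,0,0],
    [-0.03,0,0.3,0,0,0],
    [-0.05,0,0.3,0,0,0],
    [-0.07,0,0.3,0,0,0],
    [-0.09,0,0.3,0,0,0],
    [-0.11,0,0.3,0,0,0],
    [-0.13,0,0.3,0,0,0]
  ]
}}

```text
time_s: 6.65
position: [0.5549, 0.0335, 0.0292]
tcp_rot: [[-0.989, 0.15, 0.0], [0.15, 0.989, -0.0], [-0.0, -0.0, -1.0]]
force: [-1.2, -0.4, 0.4]
opening: 0.005
grasp_force: 0.1
```

```bash
python3 -c "
from h import *
where(); to(.05,-.031,.029)
for n in('top','side'):
  im,d,c=grab(n); show(n,im,pts(d,c),T)"
```

```text
6.65 tray [-0.0039 -0.0318] 0.0292 [-1.2 -0.4  0.4]
[-0.2158  0.003   0.0007] [-0.      0.0001  0.0001]
side [310. 249.] world [ 0.5828 -0.2636] med [ 0.6367 -0.0332  0.0163] size [511.   24.9] ang 76.8 tray [ 0.0683 -0.3213]
```

Emit:
{"op": "send_rows", "data": {
  "moves": [
    [-0.025,0,0,0,0,0],
    [-0.05,0,0,0,0,0],
    [-0.075,0,0,0,0,0],
    [-0.1,0,0,0,0,0],
    [-0.13,0,0,0,0,0],
    [-0.16,0,0,0,0,0],
    [-0.19,0,0,0,0,0],
    [-0.215,0,0,0,0,0],
    [-0.215,0,0,0,0,0],
    [-0.18,0,0,0,0,0],
    [-0.1,0,0,0,0,0]
  ]
}}

```text
time_s: 7.85
position: [0.5797, 0.0295, 0.0291]
tcp_rot: [[-0.989, 0.151, 0.002], [0.151, 0.989, -0.0], [-0.002, -0.0, -1.0]]
force: [-0.3, 0.1, -0.6]
opening: 0.007
grasp_force: 0.0
```

Emit:
{"op": "send_rows", "data": {
  "moves": [
    [0,0,-0.2,0,0,0],
    [0,0,-0.4,0,0,0],
    [0.15,0,-0.5,0,0,0.09],
    [0.3,0,-0.5,0,0,0.18],
    [0.34,0,-0.5,0,0,0.27],
    [0.34,0,-0.5,0,0,0.36],
    [0.34,0,-0.5,0,0,0.45],
    [0.34,0,-0.5,0,0,0.54],
    [0.34,0,-0.5,0,0,0.63],
    [0.34,0,-0.5,0,0,0.72],
    [0.34,0,-0.5,0,0,0.81],
    [0.34,0,-0.5,0,0,0.9]
  ]
}}

```text
time_s: 9.05
position: [0.4934, 0.0428, 0.1538]
tcp_rot: [[-0.0, 1.0, -0.002], [1.0, 0.0, 0.0], [0.0, -0.002, -1.0]]
force: [-0.3, 0.1, -0.5]
opening: 0.007
grasp_force: 0.0
```

```bash
python3 -c "
from h import *
where(); to(-.06,.086,.12,-90)
im,d,c=grab('side'); save('side2.png',cv2.resize(im[150:290,150:350],None,fx=3,fy=3)); show('side',im,pts(d,c),T)"
```

```text
9.05 tray [-0.0661 -0.0318] 0.1538 [-0.3  0.1 -0.5]
[0.4619 0.0956 0.1353] [-0.0013 -0.0001  0.0964]
side [247. 178.] world [0.5545 0.1623] med [0.5546 0.1526 0.0344] size [38.5 33.8] ang 61.8 tray [-0.0237  0.0956]
side [245. 198.] world [0.5483 0.0954] med [0.5479 0.0895 0.0343] size [38.3 25.7] ang 87.1 tray [-0.0197  0.0285]
side [308. 224.] world [0.6481 0.0378] med [0.6455 0.029  0.0162] size [40.5 23.1] ang 83.5 tray [ 0.0875 -0.0135]
side [310. 249.] world [ 0.6367 -0.0364] med [ 0.6366 -0.0333  0.0162] size [51.9 23.9] ang 79.6 tray [ 0.0874 -0.0885]
```

View pics/side2.png

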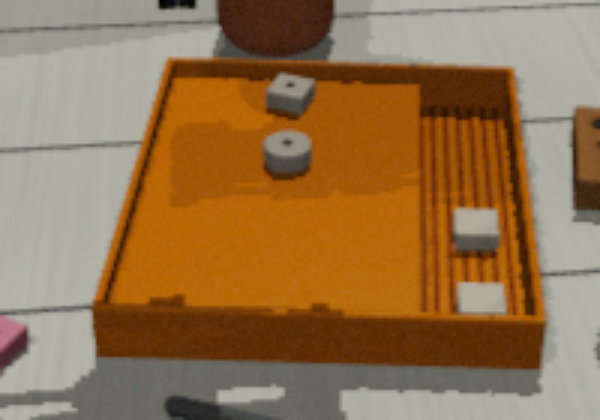

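Squares 2 and 3 are both in the trough (crop 476,229 and 480,298), and the round bead hasn't moved. Next is square 1, with the gripper turned so its body stays clear of the jar.

Emit:
{"op": "send_rows", "data": {
  "moves": [
    [0.15,0,0,0,0,0.097],
    [0.3,0.03,0,0,0,0.097],
    [0.466,0.048,0,0,0,0.097],
    [0.466,0.048,0.05,0,0,0.097],
    [0.466,0.048,0.1,0,0,0.097],
    [0.466,0.048,0.1,0,0,0.097]
  ]
}}

```text
time_s: 9.7
position: [0.5038, 0.1581, 0.1269]
tcp_rot: [[0.145, 0.989, -0.006], [0.989, -0.145, -0.001], [-0.002, -0.006, -1.0]]
force: [-1.8, -0.1, 0.1]
opening: 0.002
grasp_force: 0.0
```

```bash
python3 -c "
from h import *
where(); to(-.072,.087,.029,-90)"
```

```text
9.7 tray [-0.0732  0.0837] 0.1269 [-1.8 -0.1  0.1]
[0.0137 0.007  0.3914] [-0.0037  0.0012  0.0034]
```

Emit:
{"op": "send_rows", "data": {
  "moves": [
    [0.012,0,0,0,0,0],
    [0.012,0,0.15,0,0,0],
    [0.012,0,0.28,0,0,0],
    [0.012,0,0.35,0,0,0],
    [0.012,0,0.39,0,0,0],
    [0.012,0,0.39,0,0,0],
    [0.012,0.03,0.39,0,0,0],
    [0.012,0.06,0.39,0,0,0],
    [0.012,0.08,0.39,0,0,0],
    [0.012,0.1,0.39,0,0,0],
    [0.012,0.12,0.39,0,0,0],
    [0.012,0.14,0.39,0,0,0]
  ]
}}

```text
time_s: 10.9
position: [0.5419, 0.1569, 0.0317]
tcp_rot: [[0.146, 0.989, 0.0], [0.989, -0.146, -0.0], [0.0, 0.0, -1.0]]
force: [1.0, 0.2, 0.0]
opening: 0.004
grasp_force: 0.1
```

```bash
python3 -c "
from h import *
where(); to(.046,.087,.029,-90)
im,d,c=grab('side'); save('side3.png',cv2.resize(im[150:290,150:350],None,fx=3,fy=3))"
```

```text
10.9 tray [-0.0353  0.0883] 0.0317 [1.  0.2 0. ]
[-0.0067  0.3252  0.011 ] [ 0.0001 -0.      0.003 ]
```

View pics/side3.png

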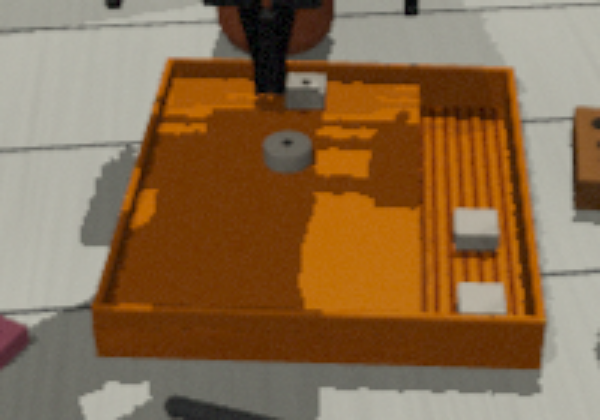

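Square 1 (crop 306,90) is now flush against the finger. I'll push on, slightly lower.

Emit:
{"op": "send_rows", "data": {
  "moves": [
    [-0.003,0.025,0.01,0,0,0],
    [-0.007,0.05,0.01,0,0,0],
    [-0.007,0.08,0.01,0,0,0],
    [-0.007,0.11,0.01,0,0,0],
    [-0.007,0.14,0.01,0,0,0],
    [-0.007,0.17,0.01,0,0,0],
    [-0.007,0.2,0.01,0,0,0],
    [-0.007,0.23,0.01,0,0,0],
    [-0.007,0.26,0.01,0,0,0],
    [-0.007,0.29,0.01,0,0,0],
    [-0.007,0.325,0.01,0,0,0],
    [-0.007,0.325,0.01,0,0,0]
  ]
}}

```text
time_s: 12.15
position: [0.6237, 0.1431, 0.0293]
tcp_rot: [[0.146, 0.989, 0.003], [0.989, -0.146, 0.0], [0.0, 0.003, -1.0]]
force: [0.6, 1.4, -0.2]
opening: 0.005
grasp_force: 0.0
```

Emit:
{"op": "send_rows", "data": {
  "moves": [
    [0,-0.05,0,0,0,0],
    [0,-0.12,0,0,0,0],
    [0,-0.12,-0.2,0,0,0],
    [0,-0.2,-0.4,0,0,0],
    [0,-0.4,-0.6,0,0,0],
    [0,-0.5,-0.7,0,0,0],
    [0,-0.5,-0.7,0,0,0],
    [0,-0.5,-0.7,0,0,0]
  ]
}}

```text
time_s: 12.95
position: [0.4977, 0.162, 0.2057]
tcp_rot: [[0.145, 0.989, 0.003], [0.989, -0.145, 0.0], [0.001, 0.003, -1.0]]
force: [1.0, 0.1, 0.7]
opening: 0.005
grasp_force: 0.0
```

```bash
python3 -c "
from h import *
where()
im,d,c=grab('side'); save('side4.png',im[:,:]); show('side',im,pts(d,c),T)"
```

```text
12.95 tray [-0.0798  0.0867] 0.2057 [1.  0.1 0.7]
side [306. 188.] world [ 0.5967 -0.1725] med [0.6632 0.1387 0.0162] size [694.5  24.9] ang 78.0 tray [ 0.0683 -0.2291]
side [245. 198.] world [0.5436 0.0945] med [0.5478 0.0884 0.0344] size [26.4 39.1] ang 46.9 tray [-0.0243  0.0269]
side [308. 224.] world [ 0.5883 -0.2297] med [0.646  0.0303 0.0161] size [579.5  25.1] ang 77.3 tray [ 0.0686 -0.2868]
side [310. 249.] world [ 0.5831 -0.2624] med [ 0.6366 -0.0325  0.0162] size [513.6  25. ] ang 76.8 tray [ 0.0684 -0.32  ]
```

View pics/side4.png

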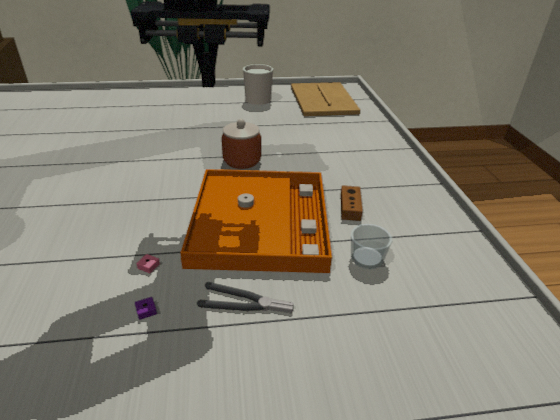

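All three squares lie flat in the trough at (306,190), (308,227) and (310,250), with tops at 16 mm. The round bead (245,200) and the other objects are where they started.

```bash
python3 -c "
from rig import ticket
print(ticket.hand_in())"
```

```text
the job is handed in; nothing more can be done
None
```

The job is handed in at about 13 s: in the last picture all three square beads lie flat in the trough and the round bead and bystanders look unmoved; the hand-in gave no verdict.

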